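# Dip-gauge the locked dispenser and hold the gauge level over the register

### The arm

A 7-joint arm with a two-finger parallel gripper is mounted at the origin on a cart in front of the work surface, level with it; the furniture and walls round the work are solid. World frame = base frame: x ahead of the robot, y to its left, z up, the work surface at z = 0. Lengths are in m, angles in degrees, forces in N, time in s.
With the tool pointing down it reaches from about 0.35 to 0.9 m from the base axis. Payload 8.1 kg.
Tool frame: the origin (TCP) lies at the very end of the fingers, on their centre line; the grasp point (between the pads) lies 19 mm behind it; z points along the fingers, y is the line along which they close (so a half turn about z gives the same grasp; the last joint's range is limited). The gripper opens to 85 mm and grips with 20 to 120 N. Pads are 22 mm wide; open, the fingers measure 114 mm over their backs; the gripper's body (76 mm by 85 mm) begins 54 mm behind the grasp point. The pads swing forward as they close: fully open they stand 13 mm farther back than shut.
Start: joints at [68.377, 24.895, 1.432, 90.138, -0.665, 64.973, -4.303], TCP at [0.17, -0.602, 0.231] pointing down, gripper open.
Joint ranges: [-149.89, 149.89], [-25.12, 119.58], [-72.63, 75.52], [4.76, 147.25], [-75.54, 255.54], [6.69, 114.76], [-157.13, 157.13]. Speed limits (degrees/s): [127.2, 127.2, 172.46, 172.46, 180, 180, 180].

### API

Orientations are given as [roll, pitch, yaw] about the fixed x, y, z axes, in that order (R = Rz(yaw) Ry(pitch) Rx(roll)).
In Python, from workcell import env gives the robot as it stands. The module is installed in compiled form; this text tells all that it offers.
- The arm moves only by the tool play_rows, never from a script. Its argument "plan" is a list of rows, each a list of 7 numbers: the closure, from -1 (fully open) to 1 (shut), then the shift along the tool's x, y, z in units of 40 mm (1.0 is 40 mm), then the turn, a rotation vector about the tool's x, y, z in units of 5 degrees (1.0 is 5 degrees). In form: [[gripper, dx, dy, dz, rx, ry, rz], ...]. A call has 1 to 20 rows; each row is the pose to reach, as a shift and turn from the pose commanded when the call began, along the tool's axes at that moment; what a row does not reach only later rows make up. A row lasts 1/10 s, in which the tool goes at most 50 mm and 8.59 degrees, less where a joint would pass 70% of its speed; a pose out of reach is approached as far as the arm can. A call with a gripper value outside its range is refused whole. The fingers move at their own pace and stop on an object; "squeeze" is the grip in N (left out, the last holds). Time passes only in rows, so rows that repeat a pose let the fingers close. It gives the time, the measured TCP pose, the force, the opening and the grip force at its end, in the units of the state.
- env.observe(): the state, without advancing time (a new reading comes with each control period).
- env.camera(name): name is "scene" or "top"; returns (picture, depth): 384x512x3 uint8, blue, green, red; 384x512 float32, m along the optical axis (not along the pixel's ray), 0 where there is no reading.
- env.camera_params(name): a dict with "fovy" (degrees; the focal length in pixels is half the picture's height over the tangent of half this angle, whatever the lens; pixels are square), "cx", "cy" (the principal point, pixels), "k1" (the pictures are not rectified: a ray, as slopes to the right and down, at radius r is drawn at 1 + k1 r^2 times it, then the intrinsics apply), "rvec" (rotation vector, rad) and "tvec" (3), from world to camera coordinates, as OpenCV has them. Camera axes: x right, y down, z forward; pixel columns grow to the right and rows downward; lengths in m; the calibration is good to about 2 mm. A picture is of the moment at which its call begins. camera_params takes no time and is no camera call.
- env.job_done(): hands the job in; it is judged then, once.
The state is a dict: "clock": time; "joint_positions": joint angles; "qd": joint speeds; "effort": joint torques, N m; "tool_pos": TCP position; "tool_rot": TCP orientation; "force": force on the tool from outside, world axes, zero at the start; "moment": the same for the moment, N m; "gripper_width": opening from 0.0 (shut) to 1.0 (fully open); "grasp_force": force on a finger pad.
Only numpy, scipy, OpenCV 4.12 (cv2) and the standard library are available. Lean on these libraries where they do the work, as an engineer would, in place of code of your own. Each camera call takes 0.05 s, during which the arm holds its last target. There are 200 camera calls.

### The job

Shift-change stock check: take the dip gauge from its stand, put it pin first down the guide tube in the locked dispenser's lid, without forcing it, until its collar rests on the tube's mouth, and leave it seated for a second so that its sliding pin takes the level. Draw it out and, without disturbing the pin's setting, hold it level for reading, with the pin's end over the middle of the drug register and a hand's breadth above it. Finish while holding it there, still; leave the register and the other things where they are.

Things in the scene. Friction and masses are not known exactly. Their poses are not given: they have to be found in the camera images.
- gauge: loose dip gauge, 0.14 kg. Origin: centre of the underside of its steel collar (32 mm disc, z 0 to 6 mm); z runs along the rod to the black handle. Below the collar a barrel 11 mm across ends at z = -60 mm; a 7 mm sliding pin sticks out of it to z = -108 mm. It starts in the stand at 45 degrees, pin end down, collar against the lower fork, its y axis level; lift it straight up out of the open forks
- grip (a point): middle of the gauge's handle, on its axis, 40 mm from the collar's underside, 122 mm above the worktop at the start. The handle fills z = 10 to 84 mm of the gauge, 22 mm broad in the gauge's x and 14 mm thick in its y: grip it across the two broad flat faces (fingers closing along the gauge's y, which is the stand's y at the start)
- pin_tip (a point): end of the gauge's sliding pin, on its axis, 108 mm below the collar's underside at the start and moving with the pin
- gauge_pin (a joint): how far the pin has been pushed into the barrel, m: 0 at the start (fully out), at most 0.044. It slides stiffly (2 N), stays where it is left, and has dark marks every 5 mm: what still sticks out is the reading
- gauge_stand: fixed steel stand, left of the printer (0.21 m high, y = -0.21 to 0.22 m): base plate 130 x 76 x 8 mm with two forks up to 40 mm wide, one under the collar, the higher one under the handle's upper end, 20 mm clear (level distance) of the handle's middle. Origin: on the worktop, below the middle of the gauge's handle; its x axis is the level direction in which the handle rises
- dispenser: fixed, locked white sheet-metal dispenser with a grey lid, 104 (x) x 124 (y) mm, lid's top 103 mm high; origin on the worktop under its middle; lock and a 40 mm delivery lip at its front (-x). The steel guide tube stands upright on the lid, 12 mm in front of the middle. A ledge with baskets hangs over the back of the worktop (x over about 0.7 m, z over 0.3 m)
- port_mouth (a point): centre of the guide tube's mouth, 130 mm above the worktop. The mouth's rim is 34 mm across outside and bells from 26 mm inside to a straight bore of 15 mm, 10 mm lower down; the bore runs on for 38 mm. The collar lands flat on the rim
- stock_follower (a joint): height of the follower plate on the stock inside the closed dispenser, m: 0 = its top 30 mm above the worktop, at most 0.034; fixed during the job and out of sight. With the collar home it pushes the gauge's pin in by this value + 0.008
- register: drug register, a closed navy-blue bound notebook 210 (x) x 152 (y) x 14 mm lying flat, 0.45 kg; origin at the middle of its underside
- pill_bottle: bystander: brown pill bottle with a white cap, 46 mm across, 85 mm high, loose; origin under its middle
- carton: bystander: white upright medicine carton 51 x 63 x 100 mm, loose; origin under its middle
- oximeter: bystander: small blue and white finger clip 60 x 54 x 30 mm, loose; origin under its middle

How it is judged (in metres and radians):
On the way, in this order (a step that is already met when the one before it is completed fails the run):
1. the gauge stands in the guide tube with its collar home on the mouth, for half a second (distance between gauge and port_mouth below 0.004 m and angle between gauge's own z axis and vertical below 0.09 rad and value of joint gauge_pin above 0.005 m), for 0.5 s.
2. the gauge is drawn right out of the guide tube (height (world z) of pin_tip above 0.135 m), for 0.1 s.
At the end, for the whole second after the job is handed in: Held still in the fingers, touching nothing else: axis within 0.2 rad of level, pin end 90 mm or more above the worktop and within 70 mm of the register's middle seen from above, pin still set as the stock pushed it (3.5 mm); register and bystanders within 30 mm of their places (angle between gauge's own z axis and vertical between 1.37 and 1.77 rad and height (world z) of pin_tip above 0.09 m and horizontal distance between pin_tip and register below 0.07 m and linear speed of gauge below 0.03 m/s and angular speed of gauge below 0.2 rad/s and contact force between the fingers and gauge above 1 N and contact force between gauge and register below 0.2 N and contact force between gauge and dispenser below 0.2 N and contact force between gauge and gauge_stand below 0.2 N and ((value of joint stock_follower between -0.005 and 0.003 m and value of joint gauge_pin between 0.0045 and 0.0145 m) or (value of joint stock_follower between 0.003 and 0.006 m and value of joint gauge_pin between 0.0075 and 0.0175 m) or (value of joint stock_follower between 0.006 and 0.009 m and value of joint gauge_pin between 0.0105 and 0.0205 m) or (value of joint stock_follower between 0.009 and 0.012 m and value of joint gauge_pin between 0.0135 and 0.0235 m) or (value of joint stock_follower between 0.012 and 0.015 m and value of joint gauge_pin between 0.0165 and 0.0265 m) or (value of joint stock_follower between 0.015 and 0.018 m and value of joint gauge_pin between 0.0195 and 0.0295 m) or (value of joint stock_follower between 0.018 and 0.021 m and value of joint gauge_pin between 0.0225 and 0.0325 m) or (value of joint stock_follower between 0.021 and 0.024 m and value of joint gauge_pin between 0.0255 and 0.0355 m) or (value of joint stock_follower between 0.024 and 0.027 m and value of joint gauge_pin between 0.0285 and 0.0385 m) or (value of joint stock_follower between 0.027 and 0.03 m and value of joint gauge_pin between 0.0315 and 0.0415 m) or (value of joint stock_follower between 0.03 and 0.033 m and value of joint gauge_pin between 0.0345 and 0.0445 m) or (value of joint stock_follower between 0.033 and 0.036 m and value of joint gauge_pin between 0.0375 and 0.0475 m)) and distance of each of register, pill_bottle, carton, oximeter from where it was at the start of the episode below 0.03 m); the arm keeps its last pose, push and grip.
It fails at once if the gauge is forced against the dispenser (over 40 N) (contact force between gauge and dispenser above 40 N).
It fails at once if the register or a bystander is shoved or knocked over (distance of any of register, pill_bottle, carton, oximeter from where it was at the start of the episode above 0.04 m or angle between any of pill_bottle, carton's own z axis and vertical above 0.5 rad).
It also fails if it takes over 58 s, if anything falls off the work surface, if the arm or the gripper's body presses on something with over 40 N, if the wrist force passes 120 N, or if a joint passes its speed limit or range.

## Working session

There is one attempt and no reset: what is moved stays moved. The work goes in short steps, Python scripts to look and compute and a tool call to move; the robot and the scene stay as the last step left them, time stands still between calls to the robot, and variables do not carry over. Pictures are saved under pics/ and viewed, at most 10 in all, crops included, and the job is handed in when it is done.

Besides the shell and the picture viewer there is one more tool, called after "Call:" in YAML: its name, and indented under it one key for each argument. play_rows: Moves the arm, as the interface text tells. Its arguments: {"type":"object","properties":{"plan":{"type":"array"},"squeeze":{"type":"number"}},"required":["plan"]}

```bash
mkdir -p pics; cat > h.py <<'E'
from workcell import env
import numpy as np, cv2
from scipy.spatial.transform import Rotation as R
def cam(n,save=None):
    p,d=env.camera(n)
    np.savez(''+n+'.npz',p=p,d=d)
    if save: cv2.imwrite('pics/'+save,p)
    return p,d
def par(n):
    c=env.camera_params(n); f=192/np.tan(np.radians(c['fovy'])/2)
    K=np.array([[f,0,c['cx']],[0,f,c['cy']],[0,0,1]]); D=np.array([c['k1'],0,0,0.])
    return K,D,R.from_rotvec(np.ravel(c['rvec'])).as_matrix(),np.ravel(c['tvec'])
def ray(n,u,v):
    K,D,M,t=par(n)
    s=cv2.undistortPoints(np.array([[[u,v]]],float),K,D)[0,0]
    return -M.T@t, M.T@np.array([s[0],s[1],1.])
def at_z(n,u,v,z):
    o,r=ray(n,u,v); return o+r*(z-o[2])/r[2]
def at_d(n,u,v,d):
    o,r=ray(n,u,v); return o+r*d
def proj(n,P):
    K,D,M,t=par(n)
    return cv2.projectPoints(np.atleast_2d(np.array(P,float)),cv2.Rodrigues(M)[0],t,K,D)[0][:,0]
def cloud(n):
    z=np.load(''+n+'.npz'); d=z['d']; K,D,M,t=par(n)
    v,u=np.mgrid[:384,:512]
    s=cv2.undistortPoints(np.stack([u,v],-1).reshape(-1,1,2).astype(float),K,D).reshape(384,512,2)
    c=np.dstack([s*d[...,None],d]); P=(c-t)@M
    P[d==0]=np.nan
    return P,z['p']
E
python3 - <<'E'
from h import *
for n in('scene','top'):
    p,d=cam(n); cv2.imwrite(f'pics/{n}0.png',cv2.resize(p,(800,600)))
    print(env.camera_params(n),(d==0).mean())
print(env.observe())
E
```

```text
{'fovy': 46.24945121428462, 'cx': 247.12190261139057, 'cy': 189.24416086034114, 'k1': -0.162400918878789, 'rvec': array([ 1.79109151, -2.11224761,  0.5253999 ]), 'tvec': array([-0.02283517,  0.42857117,  1.51790301])} 0.004007975260416667
{'fovy': 52.90379164894338, 'cx': 250.6566503530369, 'cy': 191.1555918143996, 'k1': 0.04060823291113556, 'rvec': array([ 2.12005017, -2.16281911,  0.1422951 ]), 'tvec': array([-0.09444009,  0.45652617,  1.29738005])} 0.004084269205729167
{'clock': 0.1, 'joint_positions': array([68.3765191 , 24.93149038,  1.43174075, 90.18288093, -0.6647291 ,
       64.97305203, -4.30356158]), 'qd': array([-0.03123195, -0.0177963 ,  0.03129952, -0.11782041, -0.01824644,
       -0.0016621 , -0.06487854]), 'effort': array([ 3.91353504e-03, -6.71749306e+01,  1.02825467e+00, -3.16898417e+01,
        1.57031446e-02,  7.23680248e-03,  5.34135978e-06]), 'tool_pos': array([ 0.1694201 , -0.60114162,  0.23062192]), 'tool_rot': array([-1.79921243e+02,  7.48146239e-03,  1.57395033e+01]), 'force': array([ 0.11797889, -1.47583386,  0.30475425]), 'moment': array([-0.04378058,  0.01157761,  0.0138453 ]), 'grasp_force': 0.0, 'gripper_width': 0.9961290827756731}
```

View pics/scene0.png

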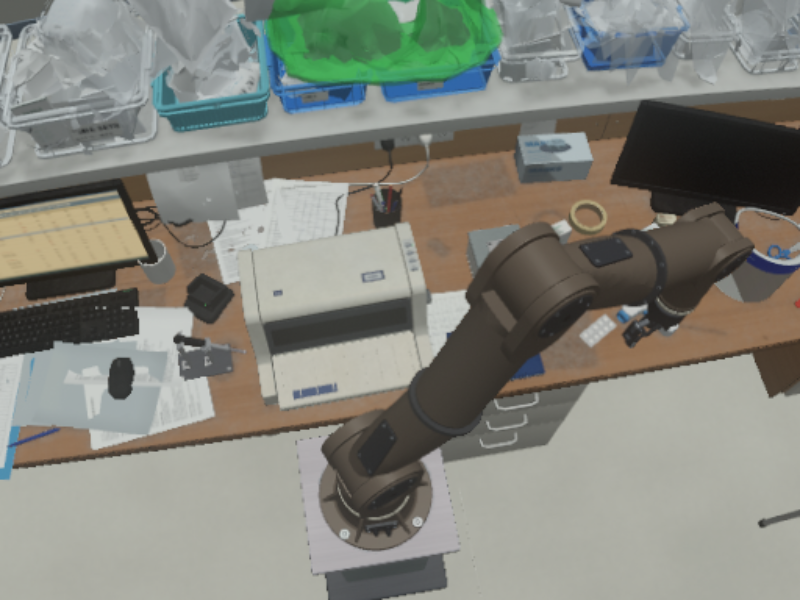

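View pics/top0.png

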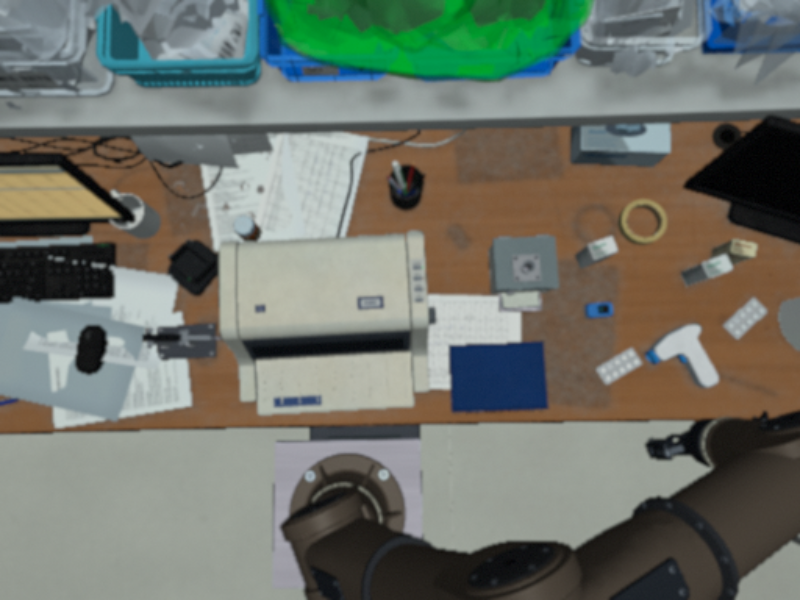

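The top view shows the stand and gauge near (185,340), the dispenser and tube near (527,266), and the register near (498,377), all in 800x600 pixels. I'll enlarge these and measure them.

```bash
python3 - <<'E'
from h import *
t=np.load('top.npz')['p']; s=np.load('scene.npz')['p']
def crop(p,u0,v0,w,h,k): return cv2.resize(p[v0:v0+h,u0:u0+w],(w*k,h*k),interpolation=cv2.INTER_CUBIC)
# gauge: top 85..149 x 195..243; scene 105..169, 203..251 ; dispenser top 305..369 x145..205
a=crop(t,85,195,64,48,6); b=crop(s,105,203,64,48,6); c=crop(t,305,147,64,48,6); d=crop(s,290,140,64,48,6)
cv2.imwrite('pics/crop0.png',np.vstack([np.hstack([a,b]),np.hstack([c,d])]))
P,p=cloud('top'); S,_=cloud('scene')
Q=P[195:243,85:149]; print('stand z max',np.nanmax(Q[...,2]))
for v in range(206,232,3): print(v,[tuple(int(1000*x) for x in P[v,u]) for u in range(88,142,4)])
# register
hsv=cv2.cvtColor(p,cv2.COLOR_BGR2HSV)
m=((hsv[...,0]>100)&(hsv[...,0]<130)&(hsv[...,1]>120)&(hsv[...,2]<150)).astype(np.uint8)
m[:210]=0;m[:,:280]=0;m[275:]=0;m[:,360:]=0
n,l,st,ce=cv2.connectedComponentsWithStats(m); i=1+st[1:,4].argmax(); print(st[i],ce[i])
bx=cv2.boxPoints(cv2.minAreaRect(np.argwhere(l==i)[:,::-1].astype(np.float32)))
print(at_z('top',*ce[i],0.014),[at_z('top',*q,0.014).round(3) for q in bx])
# lid
L=P[140:210,300:370].reshape(-1,3); L=L[(L[:,2]>.095)&(L[:,2]<.11)]; print(len(L),L.min(0),L.max(0))
T=P[140:210,300:370].reshape(-1,3); T=T[(T[:,2]>.122)&(T[:,2]<.138)]; print(len(T),T.mean(0),T.min(0),T.max(0))
E
```

```text
stand z max 0.21095387508878782Traceback (most recent call last):
  File "<stdin>", line 9, in <module>
  File "<stdin>", line 9, in <genexpr>
ValueError: cannot convert float NaN to integer
```

View pics/crop0.png

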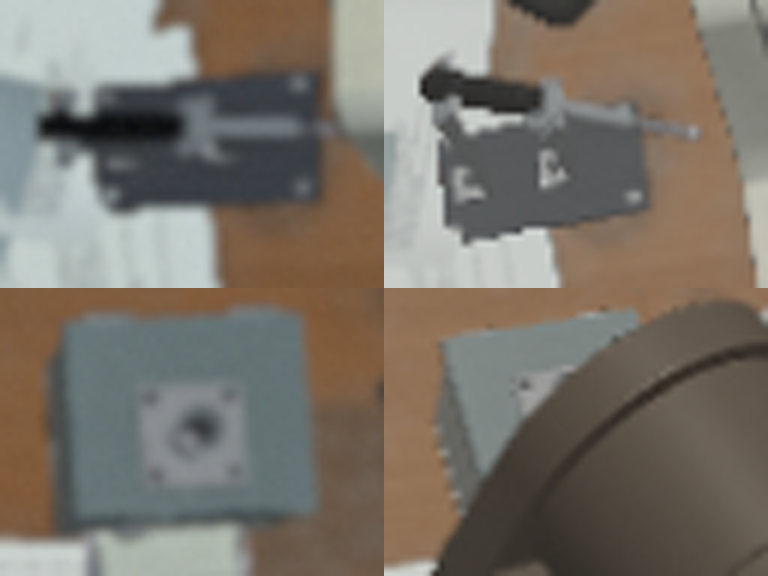

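The gauge's handle runs over top pixels (92,216) to (116,216), rising to the left (+y). The collar is near column 119 and the pin end near (140,216). The tube's mouth is near (338,171).

```bash
python3 - <<'E'
from h import *
np.set_printoptions(precision=4,suppress=True)
P,p=cloud('top'); S,ps=cloud('scene')
hsv=cv2.cvtColor(p,cv2.COLOR_BGR2HSV)
m=((hsv[...,0]>100)&(hsv[...,0]<130)&(hsv[...,1]>120)&(hsv[...,2]<150)).astype(np.uint8)
m[:210]=0;m[:,:280]=0;m[275:]=0;m[:,360:]=0
n,l,st,ce=cv2.connectedComponentsWithStats(m); i=1+st[1:,4].argmax(); print(st[i],ce[i])
bx=cv2.boxPoints(cv2.minAreaRect(np.argwhere(l==i)[:,::-1].astype(np.float32)))
print('reg',at_z('top',*ce[i],0.014),[at_z('top',*q,0.014).round(3) for q in bx])
T=P[140:210,300:370].reshape(-1,3)
L=T[(T[:,2]>.095)&(T[:,2]<.11)]; print('lid',len(L),np.percentile(L,[1,50,99],axis=0),cv2.minAreaRect((L[:,:2]*1000).astype(np.float32)))
T=T[(T[:,2]>.12)&(T[:,2]<.138)]; print('tube',len(T),T)
for v,u in((171,338),(170,339)): print(at_z('top',u,v,.13))
# black handle
for n,C,im,(u0,v0,w,h) in(('top',P,p,(85,195,64,48)),('scene',S,ps,(105,203,64,48))):
    sub=im[v0:v0+h,u0:u0+w]; c=C[v0:v0+h,u0:u0+w]
    m=(sub.max(2)<55)&(c[...,2]>.05)
    q=c[m]; print(n,'handle',len(q),q.mean(0),np.nanmin(q,0),np.nanmax(q,0))
    mm=q.mean(0); U=np.linalg.svd(q-mm)[2]; print(U[0], (q-mm)@U[0] @ np.ones(len(q)), np.ptp((q-mm)@U[0]))
    m2=(c[...,2]<.014)&(c[...,2]>.004)&(sub.max(2)<110); q=c[m2]
    print('base',len(q),cv2.minAreaRect((q[:,:2]*1000).astype(np.float32)), q.mean(0))
E
```

```text
[ 289  219   61   44 2432] [318.5222 240.9988]
reg [ 0.2804 -0.3318  0.014 ] [array([ 0.349, -0.229,  0.014]), array([ 0.354, -0.434,  0.014]), array([ 0.214, -0.432,  0.014]), array([ 0.208, -0.231,  0.014])]
lid 1252 [[ 0.4594 -0.4482  0.0969]
 [ 0.5164 -0.3824  0.1034]
 [ 0.5707 -0.3193  0.1094]] ((515.7430419921875, -385.1594543457031), (114.5442123413086, 133.67352294921875), 1.5621269941329956)
tube 60 [[ 0.5158 -0.3759  0.1316]
 [ 0.5163 -0.3797  0.1288]
 [ 0.5149 -0.3814  0.1355]
 [ 0.5167 -0.3866  0.1266]
 [ 0.5153 -0.3884  0.1326]
 [ 0.5169 -0.3933  0.1249]
 [ 0.5126 -0.3726  0.1317]
 [ 0.5125 -0.3757  0.1317]
 [ 0.5132 -0.3796  0.1284]
 [ 0.514  -0.3838  0.1238]
 [ 0.5134 -0.3864  0.1265]
 [ 0.5133 -0.3895  0.1269]
 [ 0.5132 -0.3928  0.1265]
 [ 0.5124 -0.3951  0.1304]
 [ 0.5109 -0.374   0.1242]
 [ 0.5109 -0.3773  0.1237]
 [ 0.5113 -0.381   0.1216]
 [ 0.5114 -0.3844  0.1206]
 [ 0.511  -0.3872  0.1221]
 [ 0.5103 -0.3897  0.1252]
 [ 0.5095 -0.3921  0.1287]
 [ 0.5089 -0.3947  0.1314]
 [ 0.5095 -0.3986  0.1284]
 [ 0.5062 -0.3691  0.1315]
 [ 0.5073 -0.3735  0.1258]
 [ 0.508  -0.
[... 859 characters left out ...]
9 -0.3878  0.1295]
 [ 0.4897 -0.3907  0.1305]
 [ 0.487  -0.3847  0.1284]]
[ 0.4997 -0.385   0.13  ]
[ 0.5028 -0.3883  0.13  ]
top handle 98 [0.3707 0.3581 0.1343] [0.3645 0.3336 0.1061] [0.3782 0.3866 0.1629]
[ 0.0224 -0.6708 -0.7413] -1.4051260155412137e-15 0.06811369064236941
base 501 ((374.29010009765625, 351.1448059082031), (139.0369415283203, 114.50326538085938), 64.46034240722656) [0.3701 0.3446 0.0083]
scene handle 65 [0.3657 0.362  0.132 ] [0.3598 0.3339 0.0988] [0.3729 0.3937 0.1607]
[ 0.0328 -0.6934 -0.7198] 6.418476861114186e-15 0.07408943135245698
base 374 ((411.1292724609375, 358.37957763671875), (159.41879272460938, 127.84685516357422), 2.353086233139038) [0.3713 0.3518 0.008 ]
```

Measured so far:
- **Grip:** about (0.369, 0.361, 0.122). The height matches the given 122 mm.
- **Mouth:** about (0.502, -0.384, 0.130), consistent with the lid's centre minus 12 mm.
- **Register:** middle at (0.280, -0.332).

Next I'll write a pose-to-row helper and compute the transit.

```bash
cat >> h.py <<'E'
np.set_printoptions(precision=4,suppress=True)
def rows(*T, base=None):
    """T: (x,y,z,roll,pitch,yaw) world TCP targets -> shift/turn units from the current pose"""
    o=env.observe(); p0,r0=(o['tool_pos'],o['tool_rot']) if base is None else (np.array(base[:3]),base[3:])
    R0=R.from_euler('xyz',r0,degrees=True)
    for t in T:
        d=R0.inv().apply(np.array(t[:3])-p0)/.04
        w=np.degrees((R0.inv()*R.from_euler('xyz',t[3:],degrees=True)).as_rotvec())/5
        print(t,'->',np.r_[d,w].round(3).tolist(),'rows',np.ceil(max(np.linalg.norm(d)*.8,np.linalg.norm(w)*5/8.59)))
E
python3 - <<'E'
from h import *
print(par('scene')[2].T@-par('scene')[3],par('top')[2].T@-par('top')[3])
rows((.3,-.5,.40,180,0,30),(.5,-.2,.4,180,0,60),(.5,.15,.4,180,-5,80),(.38,.355,.3,180,-10,92))
E
```

```text
[-0.3425  0.0221  1.5396] [ 0.2637 -0.1165  1.3481]
(0.3, -0.5, 0.4, 180, 0, 30) -> [3.827, -1.554, -4.233, -0.016, -0.0, -2.852] rows 5.0
(0.5, -0.2, 0.4, 180, 0, 60) -> [10.674, -7.416, -4.226, -0.016, -0.005, -8.852] rows 11.0
(0.5, 0.15, 0.4, 180, -5, 80) -> [13.048, -15.838, -4.214, 0.546, 0.885, -12.844] rows 17.0
(0.38, 0.355, 0.3, 180, -10, 92) -> [11.551, -21.582, -1.706, 1.316, 1.686, -15.212] rows 20.0
```

Call:
play_rows:
  plan:
    - [-1, 3.8, -1.55, -4.2, 0, 0, -2.85]
    - [-1, 3.8, -1.55, -4.2, 0, 0, -2.85]
    - [-1, 3.8, -1.55, -4.2, 0, 0, -2.85]
    - [-1, 3.8, -1.55, -4.2, 0, 0, -2.85]
    - [-1, 3.8, -1.55, -4.2, 0, 0, -2.85]
    - [-1, 10.7, -7.4, -4.2, 0, 0, -8.85]
    - [-1, 10.7, -7.4, -4.2, 0, 0, -8.85]
    - [-1, 10.7, -7.4, -4.2, 0, 0, -8.85]
    - [-1, 10.7, -7.4, -4.2, 0, 0, -8.85]
    - [-1, 10.7, -7.4, -4.2, 0, 0, -8.85]
    - [-1, 10.7, -7.4, -4.2, 0, 0, -8.85]
    - [-1, 10.7, -7.4, -4.2, 0, 0, -8.85]
    - [-1, 13, -15.8, -4.2, 0.55, 0.9, -12.85]
    - [-1, 13, -15.8, -4.2, 0.55, 0.9, -12.85]
    - [-1, 13, -15.8, -4.2, 0.55, 0.9, -12.85]
    - [-1, 13, -15.8, -4.2, 0.55, 0.9, -12.85]
    - [-1, 13, -15.8, -4.2, 0.55, 0.9, -12.85]
    - [-1, 13, -15.8, -4.2, 0.55, 0.9, -12.85]
    - [-1, 13, -15.8, -4.2, 0.55, 0.9, -12.85]
    - [-1, 13, -15.8, -4.2, 0.55, 0.9, -12.85]

```text
clock: 2.1
tool_pos: [0.4967, 0.1546, 0.3994]
tool_rot: [180.0, -5.2, 80.5]
force: [-0.5, -0.4, -0.2]
gripper_width: 1.0
grasp_force: 0.0
```

```bash
python3 - <<'E'
from h import *
o=env.observe(); print(o['clock'],o['tool_pos'],o['tool_rot'],o['joint_positions'],o['force'])
rows((.369,.355,.24,180,-10,92))
E
```

```text
2.1 [0.4967 0.1546 0.3994] [179.9905  -5.1529  80.5446] [  9.8977  11.7491 -36.6077  87.5857   2.8254  79.9406 -35.8248] [-0.4501 -0.3519 -0.1767]
(0.369, 0.355, 0.24, 180, -10, 92) -> [4.042, -3.973, 4.365, 0.304, 0.966, -2.272] rows 6.0
```

Call:
play_rows:
  plan:
    - [-1, 4.04, -3.97, 4.36, 0.3, 0.97, -2.27]
    - [-1, 4.04, -3.97, 4.36, 0.3, 0.97, -2.27]
    - [-1, 4.04, -3.97, 4.36, 0.3, 0.97, -2.27]
    - [-1, 4.04, -3.97, 4.36, 0.3, 0.97, -2.27]
    - [-1, 4.04, -3.97, 4.36, 0.3, 0.97, -2.27]
    - [-1, 4.04, -3.97, 4.36, 0.3, 0.97, -2.27]
    - [-1, 4.04, -3.97, 4.36, 0.3, 0.97, -2.27]
    - [-1, 4.04, -3.97, 4.36, 0.3, 0.97, -2.27]
    - [-1, 4.04, -3.97, 4.36, 0.3, 0.97, -2.27]

```text
clock: 3.0
tool_pos: [0.3741, 0.348, 0.2398]
tool_rot: [179.9, -9.8, 91.4]
force: [0.1, -0.2, -0.0]
gripper_width: 1.001
grasp_force: 0.0
```

```bash
python3 - <<'E'
from h import *
o=env.observe(); print(o['clock'],o['tool_pos'],o['tool_rot'],o['joint_positions'],o['force'])
rows((.369,.363,.15,180,-10,92),(.369,.364,.103,180,-10,92))
a,_=cam('scene'); b,_=cam('top')
f=lambda p,u,v:cv2.resize(p[v:v+72,u:u+64],(384,432),interpolation=cv2.INTER_CUBIC)
cv2.imwrite('pics/pre.png',np.hstack([f(a,95,180),f(b,75,185)]))
E
```

```text
3.0 [0.3741 0.348  0.2398] [179.9191  -9.8453  91.395 ] [ -7.436   15.7434 -44.0407 107.814    5.4844  53.3674 -51.2757] [ 0.1333 -0.2117 -0.0149]
(0.369, 0.363, 0.15, 180, -10, 92) -> [-0.011, -0.121, 2.277, 0.037, 0.031, -0.119] rows 2.0
(0.369, 0.364, 0.103, 180, -10, 92) -> [-0.187, -0.122, 3.439, 0.037, 0.031, -0.119] rows 3.0
```

View pics/pre.png

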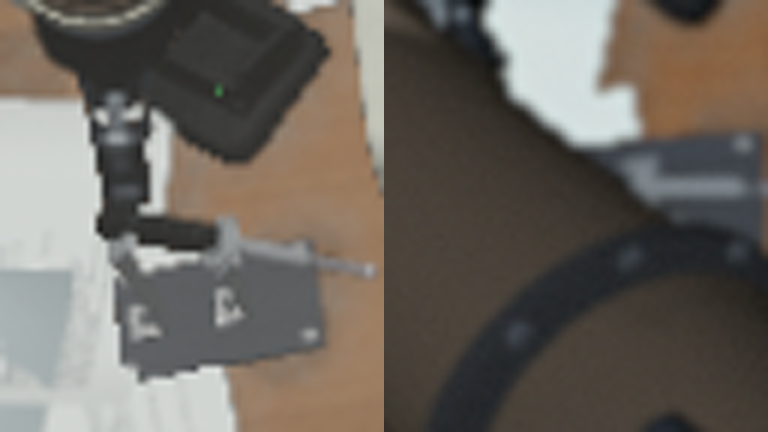

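The scene view shows the gripper above the handle, at about (120,210) in the left crop, with nothing in the way. I'll descend.

```bash
python3 - <<'E'
from h import *
o=env.observe(); print(o['clock'],o['tool_pos'],o['tool_rot'])
rows((.369,.364,.15,180,-10,92),(.369,.364,.103,180,-10,92),base=(.369,.355,.24,180,-10,92))
E
```

```text
3.1 [0.3743 0.3479 0.24  ] [179.8961  -9.8616  91.3498]
(0.369, 0.364, 0.15, 180, -10, 92) -> [-0.169, 0.008, 2.255, 0.0, 0.0, 0.0] rows 2.0
(0.369, 0.364, 0.103, 180, -10, 92) -> [-0.373, 0.008, 3.412, 0.0, 0.0, 0.0] rows 3.0
```

Call:
play_rows:
  plan:
    - [-1, 0, -0.12, 2.28, 0, 0, -0.12]
    - [-1, 0, -0.12, 2.28, 0, 0, -0.12]
    - [-1, 0, -0.12, 2.28, 0, 0, -0.12]
    - [-1, 0, -0.12, 2.28, 0, 0, -0.12]
    - [-1, -0.19, -0.12, 3.44, 0, 0, -0.12]
    - [-1, -0.19, -0.12, 3.44, 0, 0, -0.12]
    - [-1, -0.19, -0.12, 3.44, 0, 0, -0.12]
    - [-1, -0.19, -0.12, 3.44, 0, 0, -0.12]
    - [-1, -0.19, -0.12, 3.44, 0, 0, -0.12]

```text
clock: 4.0
tool_pos: [0.3688, 0.3655, 0.1047]
tool_rot: [179.7, -10.0, 92.1]
force: [0.2, 0.2, -1.2]
gripper_width: 1.002
grasp_force: 0.0
```

Call:
play_rows:
  plan:
    - [-0.2, 0, 0, 0, 0, 0, 0]
    - [0.2, 0, 0, 0, 0, 0, 0]
    - [0.5, 0, 0, 0, 0, 0, 0]
    - [0.5, 0, 0, 0, 0, 0, 0]
    - [0.5, 0, 0, 0, 0, 0, 0]
  squeeze: 20

```text
clock: 4.5
tool_pos: [0.3681, 0.3648, 0.1027]
tool_rot: [179.8, -9.9, 92.1]
force: [0.6, -0.5, 0.2]
gripper_width: 0.25
grasp_force: 0.4
```

```bash
python3 - <<'E'
from h import *
o=env.observe(); print(o['clock'],o['tool_pos'],o['tool_rot'],o['force'],o['moment'],o['gripper_width'],o['joint_positions'])
cam('scene');P,p=cloud('scene');sub=p[180:260,95:165]
cv2.imwrite('pics/close.png',cv2.resize(sub,None,fx=8,fy=7,interpolation=cv2.INTER_CUBIC))
E
```

```text
4.5 [0.3681 0.3648 0.1027] [179.8281  -9.8658  92.0882] [ 0.6408 -0.5024  0.2405] [-0.1164 -0.2041 -0.0354] 0.24972119452521607 [-16.2229  26.1232 -38.3054 116.8106  16.38    35.5552 -61.2532]
```

View pics/close.png

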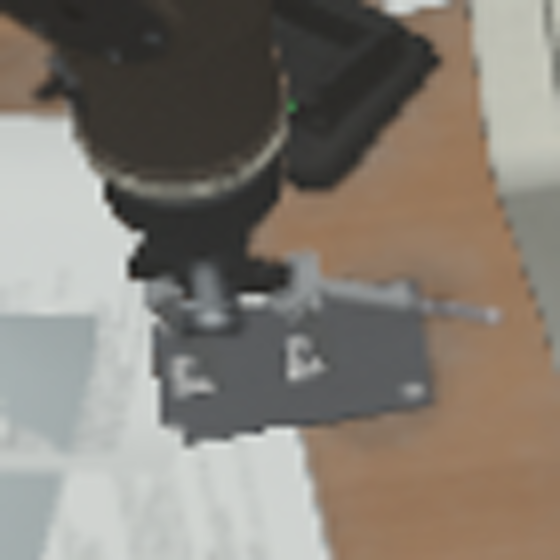

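The fingers, at about (205,300), straddle the handle with the forks free. I'll close fully and lift.

Call:
play_rows:
  plan:
    - [1, 0, 0, 0, 0, 0, 0]
    - [1, 0, 0, 0, 0, 0, 0]
    - [1, 0, 0, 0, 0, 0, 0]
    - [1, 0, 0, 0, 0, 0, 0]
  squeeze: 25

```text
clock: 4.95
tool_pos: [0.3708, 0.3648, 0.1032]
tool_rot: [179.6, -9.9, 92.0]
force: [9.5, -1.1, -0.8]
gripper_width: 0.159
grasp_force: 30.7
```

Call:
play_rows:
  plan:
    - [1, 0, 0, 0, 0, 0, 0]
    - [1, 0, 0, 0, 0, 0, 0]
    - [1, 0, 0, 0, 0, 0, 0]
  squeeze: 90

```text
clock: 5.25
tool_pos: [0.3707, 0.3649, 0.1032]
tool_rot: [179.6, -9.9, 92.0]
force: [9.4, -1.4, -0.8]
gripper_width: 0.15
grasp_force: 87.5
```

```bash
python3 - <<'E'
from h import *
o=env.observe(); print(o['clock'],o['tool_pos'],o['tool_rot'],o['force'],o['moment'],o['gripper_width'])
p=o['tool_pos'];r=o['tool_rot']
rows((p[0],p[1],p[2]+.04,*r),(p[0],p[1],.38,*r),(.45,.2,.40,180,-20,85))
E
```

```text
5.25 [0.3707 0.3649 0.1032] [179.6398  -9.9289  92.0023] [ 9.4469 -1.408  -0.7575] [-0.318  -1.9579 -0.2233] 0.150194101984149
(np.float64(0.37074311548484906), np.float64(0.364855175998036), np.float64(0.14316967397484878), np.float64(179.63980131478755), np.float64(-9.928923176205462), np.float64(92.00231483325388)) -> [0.172, 0.006, -0.985, 0.0, 0.0, 0.0] rows 1.0
(np.float64(0.37074311548484906), np.float64(0.364855175998036), 0.38, np.float64(179.63980131478755), np.float64(-9.928923176205462), np.float64(92.00231483325388)) -> [1.193, 0.043, -6.817, 0.0, 0.0, 0.0] rows 6.0
(0.45, 0.2, 0.4, 180, -20, 85) -> [-2.846, 1.887, -8.02, -0.29, 2.007, 1.361] rows 7.0
```

Call:
play_rows:
  plan:
    - [1, 0, 0.065, 0, 0, 0, 0]
    - [1, 0.04, 0.065, -0.25, 0, 0, 0]
    - [1, 0.09, 0.065, -0.5, 0, 0, 0]
    - [1, 0.13, 0.065, -0.75, 0, 0, 0]
    - [1, 0.17, 0.065, -1.0, 0, 0, 0]
    - [1, 0.26, 0.065, -1.5, 0, 0, 0]
    - [1, 0.52, 0.065, -3, 0, 0, 0]
    - [1, 1.2, 0.065, -6.8, 0, 0, 0]
    - [1, 1.2, 0.065, -6.8, 0, 0, 0]
    - [1, 1.2, 0.065, -6.8, 0, 0, 0]
    - [1, 1.2, 0.065, -6.8, 0, 0, 0]
    - [1, 1.2, 0.065, -6.8, 0, 0, 0]
    - [1, 1.2, 0.065, -6.8, 0, 0, 0]
    - [1, 1.2, 0.065, -6.8, 0, 0, 0]

```text
clock: 6.65
tool_pos: [0.3688, 0.3649, 0.3772]
tool_rot: [180.0, -9.8, 92.1]
force: [0.3, -0.8, -1.3]
gripper_width: 0.147
grasp_force: 88.6
```

```bash
python3 - <<'E'
from h import *
o=env.observe(); print(o['clock'],o['tool_pos'],o['tool_rot'],o['force'],o['moment'],o['joint_positions'])
rows((.5,.2,.40,180,-35,75),(.5,-.15,.4,180,-50,60),(.44,-.36,.38,180,-55,50))
E
```

```text
6.65 [0.3688 0.3649 0.3772] [179.984   -9.7552  92.1004] [ 0.279  -0.762  -1.2816] [-0.239   0.0076 -0.0853] [ -6.4017  10.8004 -46.136   93.3224   1.5259  71.6907 -49.8051]
(0.5, 0.2, 0.4, 180, -35, 75) -> [-4.082, 3.126, -1.279, -1.309, 5.011, 3.189] rows 5.0
(0.5, -0.15, 0.4, 180, -50, 60) -> [-12.699, 2.806, -2.761, -3.26, 7.833, 5.681] rows 11.0
(0.44, -0.36, 0.38, 180, -55, 50) -> [-17.901, 1.115, -3.148, -4.621, 8.629, 7.293] rows 15.0
```

Call:
play_rows:
  plan:
    - [1, -4.1, 3.1, -1.3, -1.3, 5, 3.2]
    - [1, -4.1, 3.1, -1.3, -1.3, 5, 3.2]
    - [1, -4.1, 3.1, -1.3, -1.3, 5, 3.2]
    - [1, -4.1, 3.1, -1.3, -1.3, 5, 3.2]
    - [1, -4.1, 3.1, -1.3, -1.3, 5, 3.2]
    - [1, -12.7, 2.8, -2.75, -3.25, 7.85, 5.7]
    - [1, -12.7, 2.8, -2.75, -3.25, 7.85, 5.7]
    - [1, -12.7, 2.8, -2.75, -3.25, 7.85, 5.7]
    - [1, -12.7, 2.8, -2.75, -3.25, 7.85, 5.7]
    - [1, -12.7, 2.8, -2.75, -3.25, 7.85, 5.7]
    - [1, -12.7, 2.8, -2.75, -3.25, 7.85, 5.7]
    - [1, -12.7, 2.8, -2.75, -3.25, 7.85, 5.7]
    - [1, -12.7, 2.8, -2.75, -3.25, 7.85, 5.7]

```text
clock: 7.95
tool_pos: [0.5, -0.1573, 0.3973]
tool_rot: [-179.6, -50.1, 59.0]
force: [-0.2, 0.9, -0.7]
gripper_width: 0.152
grasp_force: 88.7
```

```bash
python3 - <<'E'
from h import *
o=env.observe(); print(o['clock'],o['tool_pos'],o['tool_rot'],o['force'],o['moment'],o['joint_positions'])
rows((.512,-.372,.36,180,-55,50))
E
```

```text
7.95 [ 0.5    -0.1573  0.3973] [-179.6119  -50.0989   59.0303] [-0.1934  0.8968 -0.6811] [-0.9145  0.5379 -0.0118] [ 54.4582  16.0757 -15.3183  98.6093 -45.966   80.108   22.874 ]
(0.512, -0.372, 0.36, 180, -55, 50) -> [-3.569, 3.001, -2.835, -1.512, 0.982, 1.095] rows 5.0
```

```bash
python3 - <<'E'
from h import *
rows((.5155,-.376,.34,180,-55,30))
E
```

```text
(0.5155, -0.376, 0.34, 180, -55, 30) -> [-3.979, 3.129, -2.546, -4.688, 0.971, 3.529] rows 5.0
```

Call:
play_rows:
  plan:
    - [1, -3.98, 3.13, -2.55, -4.7, 0.97, 3.53]
    - [1, -3.98, 3.13, -2.55, -4.7, 0.97, 3.53]
    - [1, -3.98, 3.13, -2.55, -4.7, 0.97, 3.53]
    - [1, -3.98, 3.13, -2.55, -4.7, 0.97, 3.53]
    - [1, -3.98, 3.13, -2.55, -4.7, 0.97, 3.53]
    - [1, -3.98, 3.13, -2.55, -4.7, 0.97, 3.53]
    - [1, -3.98, 3.13, -2.55, -4.7, 0.97, 3.53]
    - [1, -3.98, 3.13, -2.55, -4.7, 0.97, 3.53]
    - [1, -3.98, 3.13, -2.55, -4.7, 0.97, 3.53]
    - [1, -3.98, 3.13, -2.55, -4.7, 0.97, 3.53]
    - [1, -3.98, 3.13, -2.55, -4.7, 0.97, 3.53]

```text
clock: 9.05
tool_pos: [0.5183, -0.3676, 0.3437]
tool_rot: [179.7, -55.2, 30.8]
force: [1.1, 0.7, -1.7]
gripper_width: 0.152
grasp_force: 88.6
```

```bash
python3 - <<'E'
from h import *
o=env.observe(); print(o['clock'],o['tool_pos'],o['tool_rot'],o['force'],o['moment'],o['joint_positions'])
a,_=cam('scene'); b,_=cam('top')
f=lambda p,u,v:cv2.resize(p[v:v+100,u:u+80],(400,500),interpolation=cv2.INTER_CUBIC)
cv2.imwrite('pics/hov.png',np.hstack([f(a,270,100),f(b,290,115)]))
E
```

```text
9.05 [ 0.5183 -0.3676  0.3437] [179.6884 -55.1949  30.8316] [ 1.0773  0.7186 -1.707 ] [-0.598   1.0132 -0.0268] [ 64.2485  23.5791  -8.2834  99.1396 -57.6284  68.4948  25.5729]
```

View pics/hov.png

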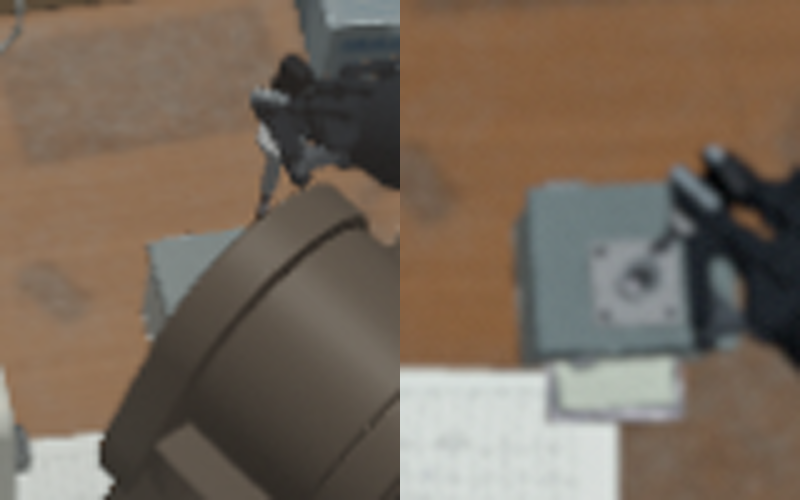

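Top crop: the pin tip is at (652,248), about (340.4,164.6) in full pixels, and the mouth is at (638,280). I'll compare these with the tip predicted from the grasp.

```bash
cat >> h.py <<'E'
# gauge in tool frame (nominal grasp): at stand tool rot G0, axis up at 45 deg
G0=R.from_euler('xyz',[179.64,-9.93,92.0],degrees=True); T0=np.array([.3707,.3649,.1032])
def gauge(o=None):
    o=o or env.observe(); Rt=R.from_euler('xyz',o['tool_rot'],degrees=True)
    y=np.radians(92.0); g=np.array([np.cos(y)*.7071,np.sin(y)*.7071,.7071])
    gt=G0.inv().apply(g); a=Rt.apply(gt)
    grip=o['tool_pos']+Rt.apply([0,0,-.019])
    return grip,a,grip-.04*a,grip-.148*a   # grip, axis, collar, tip
E
python3 - <<'E'
from h import *
gr,a,c,t=gauge(); print(gr,a,c,t); print('pred px top',proj('top',[t,c,gr]),'scene',proj('scene',[t,c,gr]))
print('mouth from tip pixel',at_z('top',340.4,164.6,t[2]))
for n in('top','scene'):
    P,p=cloud(n); q=P.reshape(-1,3); idx=np.argwhere((P[...,2]>.19)&(P[...,2]<.31)&(np.abs(P[...,0]-.505)<.03)&(np.abs(P[...,1]+.385)<.03))
    print(n,len(idx))
    for v,u in idx[::max(1,len(idx)//25)]: print(u,v,P[v,u],p[v,u])
E
```

```text
[ 0.5048 -0.3758  0.3544] [-0.0036 -0.0029  1.    ] [ 0.505  -0.3757  0.3144] [ 0.5053 -0.3753  0.2064]
pred px top [[340.0656 164.2445]
 [348.8015 155.9636]
 [352.5093 152.4502]] scene [[320.9963 143.7525]
 [325.3924 125.8984]
 [327.1469 118.7314]]
mouth from tip pixel [ 0.5042 -0.3763  0.2064]
top 22
343 160 [ 0.5043 -0.3701  0.2688] [94 91 81]
342 161 [ 0.5036 -0.3694  0.259 ] [104 101  90]
343 161 [ 0.5016 -0.3702  0.2676] [83 81 71]
344 161 [ 0.4988 -0.3701  0.2801] [70 67 63]
342 162 [ 0.5013 -0.3699  0.2562] [88 85 77]
343 162 [ 0.4993 -0.3707  0.2649] [74 70 65]
344 162 [ 0.4971 -0.3712  0.2747] [74 70 66]
345 162 [ 0.4969 -0.3739  0.2753] [77 75 69]
341 163 [ 0.5026 -0.3714  0.2366] [87 83 77]
342 163 [ 0.5004 -0.372   0.2464] [74 70 66]
343 163 [ 0.4982 -0.3726  0.2563] [78 74 69]
344 163 [ 0.4973 -0.3745  0.2604] [96 91 86]
345 163 [ 0.4968 -0.3768  0.2624] [99 96 88]
340 164 [ 0.5032 -0.3721  0.2202] [102  98  94]
341 164 [ 0.5009 -0.3726  0.2307] [81 77 74]
342 164 [ 0.499  -0.3736  0.2392] [78 74 70]
343 164 [ 0.4998 -0.3774  0.2352] [96 91 86]
339 165 [ 0.5023 -0.3711 
[... 1161 characters left out ...]
261 ] [76 82 89]
323 137 [ 0.4913 -0.3702  0.2696] [77 78 77]
324 137 [ 0.4976 -0.3769  0.2593] [78 79 78]
322 138 [ 0.5011 -0.372   0.2493] [67 78 91]
323 138 [ 0.4944 -0.3725  0.2587] [74 76 76]
324 138 [ 0.4963 -0.3772  0.2549] [ 83  94 108]
322 139 [ 0.4963 -0.3706  0.2504] [50 59 73]
323 139 [ 0.4977 -0.375   0.2473] [59 59 61]
322 140 [ 0.4993 -0.3729  0.2393] [59 64 74]
323 140 [ 0.4992 -0.3766  0.2386] [70 75 84]
321 141 [ 0.5015 -0.3711  0.2305] [ 76  92 113]
322 141 [ 0.4997 -0.374   0.2322] [77 78 82]
323 141 [ 0.4983 -0.3771  0.2336] [ 89  93 101]
321 142 [ 0.4989 -0.3708  0.2279] [62 75 92]
322 142 [ 0.4924 -0.3715  0.2372] [72 72 75]
321 143 [ 0.5    -0.3722  0.2198] [44 57 74]
```

The prediction agrees with the image to under 1 mm. I'll refine the mouth centre with averaged frames.

```bash
python3 - <<'E'
from h import *
from scipy.optimize import least_squares
ps,ds=zip(*[env.camera('top') for _ in range(8)])
p=np.mean(ps,0); d=np.median(ds,0); np.savez('top.npz',p=p,d=d)
P,_=cloud('top'); T=P[150:195,310:365].reshape(-1,3)
ring=T[(T[:,2]>.1255)&(T[:,2]<.136)&(np.hypot(T[:,0]-.502,T[:,1]+.384)<.022)]
f=least_squares(lambda c:np.hypot(ring[:,0]-c[0],ring[:,1]-c[1])-.015,[.502,-.384],loss='soft_l1',f_scale=.002)
print(len(ring),f.x,np.abs(f.fun).mean())
hi=T[(T[:,2]>.118)&(np.hypot(T[:,0]-.502,T[:,1]+.384)<.022)&(T[:,2]<.136)]
for r in (.017,): print('extent',hi.min(0),hi.max(0))
L=T[(T[:,2]>.098)&(T[:,2]<.108)]; 
Q=P[140:210,300:370].reshape(-1,3);Q=Q[(Q[:,2]>.098)&(Q[:,2]<.108)];print('lid',np.percentile(Q,[1,99],axis=0),Q.shape)
g=cv2.resize(p[158:184,322:356].astype(np.uint8),None,fx=20,fy=20,interpolation=cv2.INTER_CUBIC)
# overlay rim circles for the fitted centre
for r in (.017,.013,.0075):
    th=np.linspace(0,2*np.pi,60); C=np.c_[f.x[0]+r*np.cos(th),f.x[1]+r*np.sin(th),np.full(60,.13 if r>.01 else .12)]
    q=(proj('top',C)-[322,158]+.5)*20-.5; cv2.polylines(g,[q.astype(int)],True,(0,0,255),1)
cv2.imwrite('pics/mouth.png',g)
E
```

```text
45 [ 0.502  -0.3834] 0.0018921329530324222
extent [ 0.4868 -0.3982  0.1211] [ 0.5163 -0.3692  0.1318]
lid [[ 0.4596 -0.4458  0.0991]
 [ 0.5698 -0.3196  0.1078]] (897, 3)
```

View pics/mouth.png

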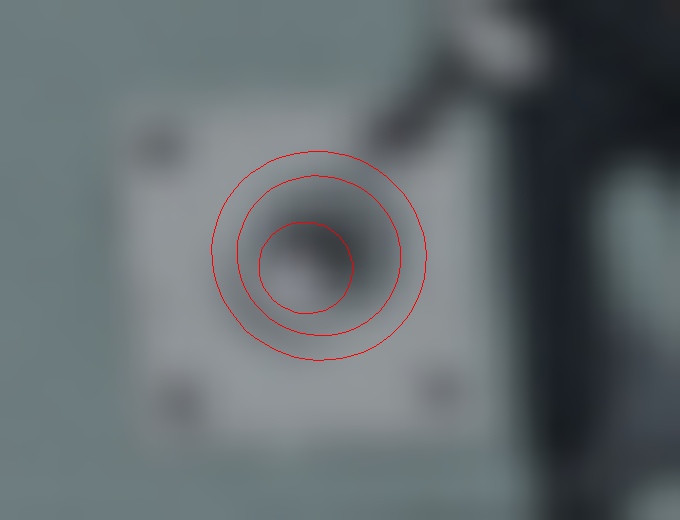

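The rim overlay sits on the mouth, centred at about (318,255) in the crop. I'll align above it, then go down in steps.

```bash
cat >> h.py <<'E'
M=np.array([.502,-.3835,.13])
def ins(*dz):
    """rows that put the collar axis over the mouth, upright, collar dz above home"""
    o=env.observe(); Rt=R.from_euler('xyz',o['tool_rot'],degrees=True); gr,a,c,t=gauge(o)
    C=R.align_vectors([[0,0,1]],[a])[0]; Rn=C*Rt
    for h in dz:
        P=M+[0,0,.04+h]+Rn.apply([0,0,.019]); rows((*P,*Rn.as_euler('xyz',degrees=True)))
    print('t',o['clock'],'axis',a,'collar-mouth mm',(c-M)*1000,'tip',t,'F',o['force'],'M',o['moment'])
E
python3 -c "
from h import *
ins(.14,.12)"
```

```text
(np.float64(0.515414243653014), np.float64(-0.3756334392692371), np.float64(0.2990832564614354), np.float64(179.64), np.float64(-54.93000000000001), np.float64(30.828636972915895)) -> [-0.997, 0.122, 0.505, -0.007, -0.053, -0.01] rows 1.0
(np.float64(0.515414243653014), np.float64(-0.3756334392692371), np.float64(0.2790832564614354), np.float64(179.64), np.float64(-54.93000000000001), np.float64(30.828636972915895)) -> [-1.407, 0.121, 0.79, -0.007, -0.053, -0.01] rows 2.0
t 9.55 axis [-0.0035 -0.0032  1.    ] collar-mouth mm [  2.8758   7.5476 184.1716] tip [ 0.5053 -0.3756  0.2062] F [-0.0967  1.0119 -2.565 ] M [-0.6102  0.9617  0.0295]
```

Call:
play_rows:
  plan:
    - [1, -1.0, 0.12, 0.5, 0, -0.05, 0]
    - [1, -1.0, 0.12, 0.5, 0, -0.05, 0]
    - [1, -1.4, 0.12, 0.79, 0, -0.05, 0]
    - [1, -1.4, 0.12, 0.79, 0, -0.05, 0]
    - [1, -1.4, 0.12, 0.79, 0, -0.05, 0]

```text
clock: 10.05
tool_pos: [0.5158, -0.3754, 0.2805]
tool_rot: [179.8, -55.0, 30.7]
force: [-0.2, 0.2, -0.3]
gripper_width: 0.148
grasp_force: 88.6
```

```bash
python3 - <<'E'
from h import *
ins(.09,.055,.04); print(env.observe()['joint_positions'])
a,_=cam('scene'); b,_=cam('top')
f=lambda p,u,v:cv2.resize(p[v:v+50,u:u+40],(400,500),interpolation=cv2.INTER_CUBIC)
cv2.imwrite('pics/al.png',np.hstack([f(a,290,125),f(b,320,140)]))
gr,a,c,t=gauge(); print(proj('top',[t,c]),proj('top',[M]))
E
```

```text
(np.float64(0.5154131471543311), np.float64(-0.37563156979255286), np.float64(0.24908325646143537), np.float64(179.64000000000001), np.float64(-54.92999999999999), np.float64(30.836622328219253)) -> [-0.65, -0.001, 0.441, -0.009, -0.012, -0.013] rows 1.0
(np.float64(0.5154131471543311), np.float64(-0.37563156979255286), np.float64(0.2140832564614354), np.float64(179.64000000000001), np.float64(-54.92999999999999), np.float64(30.836622328219253)) -> [-1.367, -0.003, 0.943, -0.009, -0.012, -0.013] rows 2.0
(np.float64(0.5154131471543311), np.float64(-0.37563156979255286), np.float64(0.19908325646143538), np.float64(179.64000000000001), np.float64(-54.92999999999999), np.float64(30.836622328219253)) -> [-1.674, -0.003, 1.158, -0.009, -0.012, -0.013] rows 2.0
t 10.05 axis [-0.0002 -0.0017  1.    ] collar-mouth mm [  0.3892   0.3281 121.4177] tip [ 0.5024 -0.383   0.1434] F [-0.1585  0.1648 -0.3165] M [-0.5468  0.9033 -0.0544]
[ 64.9621  27.9514  -8.6921 102.0766 -59.1293  64.654   32.1632]
[[338.3986 169.2211]
 [346.3764 161.7813]] [[337.4915 170.2901]]
```

View pics/al.png

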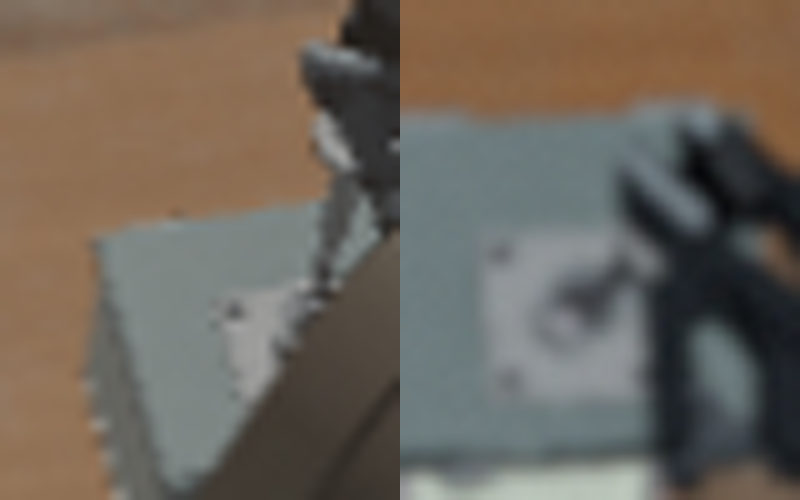

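The pin end, near (590,285) in the right crop, sits over the mouth. I'll go down with force checks.

Call:
play_rows:
  plan:
    - [1, -0.2, 0, 0.14, 0, 0, 0]
    - [1, -0.4, 0, 0.28, 0, 0, 0]
    - [1, -0.65, 0, 0.44, 0, 0, 0]
    - [1, -0.85, 0, 0.58, 0, 0, 0]
    - [1, -1.05, 0, 0.72, 0, 0, 0]
    - [1, -1.05, 0, 0.72, 0, 0, 0]

```text
clock: 10.75
tool_pos: [0.5148, -0.3756, 0.2264]
tool_rot: [180.0, -54.9, 30.5]
force: [2.5, 0.1, -2.6]
gripper_width: 0.153
grasp_force: 88.2
```

```bash
python3 -c "
from h import *
ins(.055,.045,.03)"
```

```text
(np.float64(0.5154157801773288), np.float64(-0.37563605997309246), np.float64(0.2140832564614354), np.float64(179.63999999999996), np.float64(-54.93), np.float64(30.817443895284764)) -> [-0.246, 0.008, 0.187, -0.022, 0.001, -0.031] rows 1.0
(np.float64(0.5154157801773288), np.float64(-0.37563605997309246), np.float64(0.20408325646143538), np.float64(179.63999999999996), np.float64(-54.93), np.float64(30.817443895284764)) -> [-0.451, 0.008, 0.331, -0.022, 0.001, -0.031] rows 1.0
(np.float64(0.5154157801773288), np.float64(-0.37563605997309246), np.float64(0.18908325646143537), np.float64(179.63999999999996), np.float64(-54.93), np.float64(30.817443895284764)) -> [-0.757, 0.008, 0.546, -0.022, 0.001, -0.031] rows 1.0
t 10.75 axis [ 0.0018 -0.0028  1.    ] collar-mouth mm [-0.6268  0.1364 67.3538] tip [ 0.5012 -0.3831  0.0894] F [ 2.5207  0.1188 -2.6405] M [-0.8524  0.5925 -0.2091]
```

Call:
play_rows:
  plan:
    - [1, -0.12, 0.01, 0.09, 0, 0, 0]
    - [1, -0.24, 0.01, 0.18, 0, 0, 0]
    - [1, -0.34, 0.01, 0.25, 0, 0, 0]
    - [1, -0.45, 0.01, 0.33, 0, 0, 0]
    - [1, -0.45, 0.01, 0.33, 0, 0, 0]

```text
clock: 11.25
tool_pos: [0.5161, -0.3761, 0.2055]
tool_rot: [179.7, -54.9, 30.7]
force: [6.3, 0.3, -5.3]
gripper_width: 0.153
grasp_force: 87.8
```

```bash
python3 -c "
from h import *
ins(.03,.015,.005)"
```

```text
(np.float64(0.5154166126524756), np.float64(-0.3756374803372813), np.float64(0.18908325646143537), np.float64(179.64000000000001), np.float64(-54.92999999999999), np.float64(30.81137802752323)) -> [-0.34, -0.02, 0.23, -0.007, -0.002, -0.009] rows 1.0
(np.float64(0.5154166126524756), np.float64(-0.3756374803372813), np.float64(0.17408325646143535), np.float64(179.64000000000001), np.float64(-54.92999999999999), np.float64(30.81137802752323)) -> [-0.647, -0.021, 0.445, -0.007, -0.002, -0.009] rows 1.0
(np.float64(0.5154166126524756), np.float64(-0.3756374803372813), np.float64(0.16408325646143535), np.float64(179.64000000000001), np.float64(-54.92999999999999), np.float64(30.81137802752323)) -> [-0.852, -0.022, 0.589, -0.007, -0.002, -0.009] rows 1.0
t 11.25 axis [ 0.0003 -0.001   1.    ] collar-mouth mm [ 0.6279 -0.4738 46.4085] tip [ 0.5026 -0.3839  0.0684] F [ 6.3344  0.2709 -5.3441] M [-1.0969  0.3959 -0.5673]
```

The tube is pushing the gauge toward +x (6 N), so I'll shift the command 2 mm to +x and see whether it relaxes.

```bash
cat >> h.py <<'E'
def dl(*D):
    o=env.observe(); Rt=R.from_euler('xyz',o['tool_rot'],degrees=True)
    for d in D: print(d,(Rt.inv().apply(np.array(d))/40).round(3).tolist())
    gr,a,c,t=gauge(o); print('t',o['clock'],'axis',a,'collar-mouth mm',(c-M)*1000,'tip',t,'F',o['force'],'M',o['moment'])
E
python3 -c "
from h import *
dl((2,0,0),(2,0,-8))"
```

```text
(2, 0, 0) [0.025, 0.025, 0.035]
(2, 0, -8) [-0.139, 0.025, 0.15]
t 11.25 axis [ 0.0003 -0.001   1.    ] collar-mouth mm [ 0.6279 -0.4738 46.4085] tip [ 0.5026 -0.3839  0.0684] F [ 6.3344  0.2709 -5.3441] M [-1.0969  0.3959 -0.5673]
```

Call:
play_rows:
  plan:
    - [1, 0.025, 0.025, 0.035, 0, 0, 0]
    - [1, 0.025, 0.025, 0.035, 0, 0, 0]
    - [1, 0.025, 0.025, 0.035, 0, 0, 0]
    - [1, 0.025, 0.025, 0.035, 0, 0, 0]

```text
clock: 11.65
tool_pos: [0.5176, -0.376, 0.2062]
tool_rot: [179.7, -54.9, 30.8]
force: [-0.4, -0.0, -1.2]
gripper_width: 0.151
grasp_force: 88.7
```

```bash
python3 -c "
from h import *
dl((0,0,-8),(0,0,-16))"
```

```text
(0, 0, -8) [-0.164, -0.001, 0.115]
(0, 0, -16) [-0.327, -0.001, 0.23]
t 11.65 axis [ 0.0004 -0.0008  1.    ] collar-mouth mm [ 2.1524 -0.3822 47.0977] tip [ 0.5041 -0.3838  0.0691] F [-0.3883 -0.0347 -1.1922] M [-0.6007  0.9598  0.0118]
```

That relaxed it. I'll continue down with another 0.5 mm of +x.

Call:
play_rows:
  plan:
    - [1, -0.08, 0.005, 0.065, 0, 0, 0]
    - [1, -0.16, 0.005, 0.12, 0, 0, 0]
    - [1, -0.24, 0.005, 0.18, 0, 0, 0]
    - [1, -0.32, 0.005, 0.24, 0, 0, 0]
    - [1, -0.32, 0.005, 0.24, 0, 0, 0]

```text
clock: 12.15
tool_pos: [0.5181, -0.3757, 0.1893]
tool_rot: [179.9, -54.9, 30.7]
force: [0.0, 0.0, -1.1]
gripper_width: 0.153
grasp_force: 88.7
```

```bash
python3 -c "
from h import *
dl((0,0,-10),(0,0,-16))"
```

```text
(0, 0, -10) [-0.205, -0.0, 0.144]
(0, 0, -16) [-0.327, -0.001, 0.23]
t 12.15 axis [ 0.001  -0.0019  1.    ] collar-mouth mm [ 2.6691 -0.0554 30.2132] tip [ 0.5046 -0.3833  0.0522] F [ 0.0202  0.0452 -1.0975] M [-0.5736  0.9833 -0.0366]
```

Call:
play_rows:
  plan:
    - [1, -0.08, 0, 0.06, 0, 0, 0]
    - [1, -0.16, 0, 0.115, 0, 0, 0]
    - [1, -0.24, 0, 0.17, 0, 0, 0]
    - [1, -0.33, 0, 0.23, 0, 0, 0]
    - [1, -0.33, 0, 0.23, 0, 0, 0]

```text
clock: 12.65
tool_pos: [0.5183, -0.376, 0.1734]
tool_rot: [179.8, -54.9, 30.7]
force: [0.2, 0.3, -2.4]
gripper_width: 0.155
grasp_force: 88.6
```

```bash
python3 -c "
from h import *
dl((0,0,-8),(0,0,-10),(0,0,-12))"
```

```text
(0, 0, -8) [-0.164, -0.0, 0.115]
(0, 0, -10) [-0.205, -0.001, 0.144]
(0, 0, -12) [-0.246, -0.001, 0.172]
t 12.65 axis [ 0.0006 -0.0014  1.    ] collar-mouth mm [ 2.825  -0.3132 14.3319] tip [ 0.5048 -0.3837  0.0363] F [ 0.1806  0.254  -2.4079] M [-0.6183  0.8858 -0.0289]
```

Call:
play_rows:
  plan:
    - [1, -0.05, 0, 0.035, 0, 0, 0]
    - [1, -0.1, 0, 0.07, 0, 0, 0]
    - [1, -0.15, 0, 0.105, 0, 0, 0]
    - [1, -0.205, 0, 0.144, 0, 0, 0]
    - [1, -0.205, 0, 0.144, 0, 0, 0]

```text
clock: 13.15
tool_pos: [0.5183, -0.376, 0.1636]
tool_rot: [179.8, -54.9, 30.7]
force: [0.1, -0.3, -1.0]
gripper_width: 0.15
grasp_force: 88.8
```

```bash
python3 -c "
from h import *
dl((0,0,-2),(0,0,-3),(0,0,-5))"
```

```text
(0, 0, -2) [-0.041, -0.0, 0.029]
(0, 0, -3) [-0.061, -0.0, 0.043]
(0, 0, -5) [-0.102, -0.0, 0.072]
t 13.15 axis [ 0.0006 -0.0013  1.    ] collar-mouth mm [ 2.8264 -0.3311  4.4728] tip [ 0.5048 -0.3837  0.0265] F [ 0.0721 -0.2849 -1.0143] M [-0.5457  0.861  -0.0191]
```

Call:
play_rows:
  plan:
    - [1, -0.02, 0, 0.014, 0, 0, 0]
    - [1, -0.04, 0, 0.029, 0, 0, 0]
    - [1, -0.06, 0, 0.043, 0, 0, 0]
    - [1, -0.06, 0, 0.043, 0, 0, 0]

```text
clock: 13.55
tool_pos: [0.5184, -0.376, 0.1615]
tool_rot: [179.7, -55.0, 30.8]
force: [-1.2, 0.9, 3.0]
gripper_width: 0.149
grasp_force: 89.5
```

Call:
play_rows:
  plan:
    - [1, -0.01, 0, 0.007, 0, 0, 0]
    - [1, -0.02, 0, 0.014, 0, 0, 0]
    - [1, -0.02, 0, 0.014, 0, 0, 0]

```text
clock: 13.85
tool_pos: [0.5185, -0.376, 0.1614]
tool_rot: [179.7, -55.0, 30.8]
force: [-4.3, 0.2, 10.0]
gripper_width: 0.153
grasp_force: 90.5
```

```bash
python3 -c "
from h import *
dl((0,0,-1))"
```

```text
(0, 0, -1) [-0.02, -0.0, 0.014]
t 13.85 axis [-0.0016 -0.0011  1.    ] collar-mouth mm [ 3.1741 -0.3547  2.33  ] tip [ 0.5053 -0.3837  0.0243] F [-4.3138  0.202   9.9811] M [0.6058 0.2245 0.5893]
```

It landed: a sharp rise to about 10 N up. I'll ease off the sideways load and let it dwell.

Call:
play_rows:
  plan:
    - [1, -0.012, -0.013, -0.017, 0, 0, 0]
    - [1, -0.012, -0.013, -0.017, 0, 0, 0]
    - [1, -0.012, -0.013, -0.017, 0, 0, 0]
    - [1, -0.012, -0.013, -0.017, 0, 0, 0]
    - [1, -0.012, -0.013, -0.017, 0, 0, 0]
    - [1, -0.012, -0.013, -0.017, 0, 0, 0]

```text
clock: 14.45
tool_pos: [0.5183, -0.376, 0.1615]
tool_rot: [179.6, -55.1, 30.9]
force: [-0.3, 0.1, 6.7]
gripper_width: 0.151
grasp_force: 89.1
```

```bash
python3 - <<'E'
from h import *
dl((0,0,-1)); b,_=cam('top'); print(env.observe()['joint_positions'])
cv2.imwrite('pics/seat.png',cv2.resize(b[145:195,315:375],None,fx=12,fy=12,interpolation=cv2.INTER_CUBIC))
gr,a,c,t=gauge(); print((proj('top',[c,gr,M])-[315,145]+.5)*12)
E
```

```text
(0, 0, -1) [-0.02, -0.0, 0.014]
t 14.45 axis [-0.0021 -0.0007  1.    ] collar-mouth mm [ 2.9135 -0.3832  2.3652] tip [ 0.5051 -0.3838  0.0244] F [-0.3427  0.0957  6.6611] M [ 0.1823 -0.1534  0.0792]
[ 65.9295  37.4786 -10.4965 106.4557 -63.7946  56.7869  45.2728]
[[278.6972 296.8618]
 [311.6326 266.1768]
 [275.898  309.4813]]
```

View pics/seat.png

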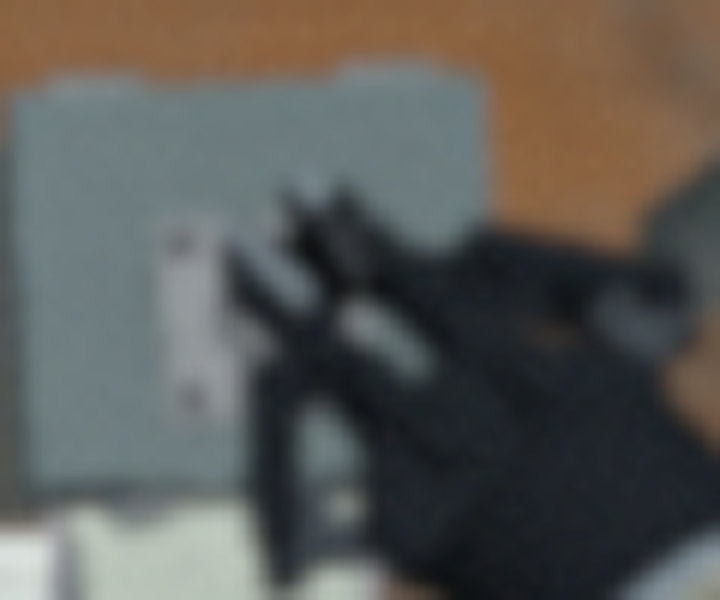

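The gripper stands clear over the lid and the collar is covering the mouth, near (279,300). I'll press lightly once more to confirm it's home and give it the rest of the second.

Call:
play_rows:
  plan:
    - [1, -0.03, 0, 0.021, 0, 0, 0]
    - [1, -0.03, 0, 0.021, 0, 0, 0]
    - [1, -0.03, 0, 0.021, 0, 0, 0]
    - [1, -0.03, 0, 0.021, 0, 0, 0]
    - [1, -0.03, 0, 0.021, 0, 0, 0]
    - [1, -0.03, 0, 0.021, 0, 0, 0]
    - [1, -0.03, 0, 0.021, 0, 0, 0]
    - [1, -0.03, 0, 0.021, 0, 0, 0]

```text
clock: 15.3
tool_pos: [0.5184, -0.376, 0.1614]
tool_rot: [179.5, -55.1, 31.0]
force: [-5.5, 0.5, 17.1]
gripper_width: 0.152
grasp_force: 91.1
```

```bash
python3 - <<'E'
from h import *
dl((0,0,10),(0,0,20),(0,0,40),(0,0,80),(0,0,120),(0,0,160),(0,0,180))
E
```

```text
(0, 0, 10) [0.205, 0.001, -0.143]
(0, 0, 20) [0.41, 0.002, -0.286]
(0, 0, 40) [0.821, 0.005, -0.571]
(0, 0, 80) [1.641, 0.01, -1.143]
(0, 0, 120) [2.462, 0.015, -1.714]
(0, 0, 160) [3.282, 0.02, -2.286]
(0, 0, 180) [3.693, 0.022, -2.572]
t 15.3 axis [-0.0039 -0.0008  1.    ] collar-mouth mm [ 3.1045 -0.3868  2.2512] tip [ 0.5055 -0.3838  0.0243] F [-5.4665  0.4643 17.1255] M [ 1.0902 -0.663   0.4791]
```

It's a rigid stop, so the collar is home. I'll draw it out straight.

Call:
play_rows:
  plan:
    - [1, 0.05, 0, -0.035, 0, 0, 0]
    - [1, 0.2, 0, -0.14, 0, 0, 0]
    - [1, 0.41, 0, -0.285, 0, 0, 0]
    - [1, 0.62, 0, -0.43, 0, 0, 0]
    - [1, 0.82, 0, -0.57, 0, 0, 0]
    - [1, 1.03, 0, -0.715, 0, 0, 0]
    - [1, 1.23, 0, -0.86, 0, 0, 0]
    - [1, 1.64, 0.01, -1.14, 0, 0, 0]
    - [1, 2.05, 0.01, -1.43, 0, 0, 0]
    - [1, 2.46, 0.015, -1.71, 0, 0, 0]
    - [1, 2.87, 0.02, -2, 0, 0, 0]
    - [1, 3.28, 0.02, -2.29, 0, 0, 0]
    - [1, 3.69, 0.02, -2.57, 0, 0, 0]
    - [1, 3.69, 0.02, -2.57, 0, 0, 0]
    - [1, 3.69, 0.02, -2.57, 0, 0, 0]

```text
clock: 16.8
tool_pos: [0.5179, -0.3758, 0.3385]
tool_rot: [179.7, -54.9, 30.8]
force: [-0.2, -0.1, -1.6]
gripper_width: 0.152
grasp_force: 88.7
```

```bash
python3 - <<'E'
from h import *
dl((0,0,10)); o=env.observe(); print(o['joint_positions'])
cam('scene'); cam('top')
P,p=cloud('scene')
gr,a,c,t=gauge(); print(gr,t,proj('scene',[t,c]))
E
```

```text
(0, 0, 10) [0.205, 0.001, -0.144]
t 16.8 axis [ 0.0004 -0.0002  1.    ] collar-mouth mm [  2.4508  -0.1539 179.3819] tip [ 0.5044 -0.3836  0.2014] F [-0.1974 -0.1413 -1.5901] M [-0.526   1.0203 -0.0247]
[ 64.3271  24.3781  -7.9719  98.4289 -57.2683  68.6138  25.7466]
[ 0.5043 -0.3835  0.3482] [ 0.504  -0.3832  0.2002] [[322.9525 144.7308]
 [327.3905 126.8728]]
```

It's out of the tube. Next I'll turn towards level, up high, through a tool-down waypoint.

```bash
python3 - <<'E'
from h import *
rows((.45,-.40,.38,180,-15,0),(.40,-.41,.36,180,10,-20),(.37,-.406,.30,180,30,-40))
E
```

```text
(0.45, -0.4, 0.38, 180, -15, 0) -> [-0.142, -0.333, -2.059, -3.562, -7.794, 5.113] rows 6.0
(0.4, -0.41, 0.36, 180, 10, -20) -> [-1.242, -0.754, -2.757, -4.055, -12.099, 9.836] rows 10.0
(0.37, -0.406, 0.3, 180, 30, -40) -> [-2.812, -1.222, -2.382, -3.297, -14.634, 14.968] rows 13.0
```

Call:
play_rows:
  plan:
    - [1, -0.14, -0.33, -2.06, -3.56, -7.8, 5.1]
    - [1, -0.14, -0.33, -2.06, -3.56, -7.8, 5.1]
    - [1, -0.14, -0.33, -2.06, -3.56, -7.8, 5.1]
    - [1, -0.14, -0.33, -2.06, -3.56, -7.8, 5.1]
    - [1, -0.14, -0.33, -2.06, -3.56, -7.8, 5.1]
    - [1, -0.14, -0.33, -2.06, -3.56, -7.8, 5.1]
    - [1, -1.24, -0.75, -2.76, -4.05, -12.1, 9.85]
    - [1, -1.24, -0.75, -2.76, -4.05, -12.1, 9.85]
    - [1, -1.24, -0.75, -2.76, -4.05, -12.1, 9.85]
    - [1, -1.24, -0.75, -2.76, -4.05, -12.1, 9.85]
    - [1, -1.24, -0.75, -2.76, -4.05, -12.1, 9.85]
    - [1, -2.8, -1.22, -2.4, -3.3, -14.65, 15]
    - [1, -2.8, -1.22, -2.4, -3.3, -14.65, 15]
    - [1, -2.8, -1.22, -2.4, -3.3, -14.65, 15]
    - [1, -2.8, -1.22, -2.4, -3.3, -14.65, 15]
    - [1, -2.8, -1.22, -2.4, -3.3, -14.65, 15]
    - [1, -2.8, -1.22, -2.4, -3.3, -14.65, 15]

```text
clock: 18.6
tool_pos: [0.3698, -0.4069, 0.3016]
tool_rot: [-180.0, 29.9, -40.1]
force: [-1.0, 0.8, -1.6]
gripper_width: 0.153
grasp_force: 88.6
```

```bash
python3 - <<'E'
from h import *
dl((0,0,10)); o=env.observe(); print(o['tool_pos'],o['tool_rot'],o['joint_positions'])
rows((.37,-.406,.30,180,30,-40),(.368,-.406,.1145,180,30,-40))
E
```

```text
(0, 0, 10) [-0.125, -0.0, -0.217]
t 18.6 axis [ 0.7598 -0.6439  0.0902] collar-mouth mm [-155.3013   -3.787   184.4384] tip [ 0.2646 -0.3177  0.3047] F [-1.016   0.7936 -1.5953] M [-0.4681 -0.5914  0.0239]
[ 0.3698 -0.4069  0.3016] [-179.9791   29.8936  -40.0595] [ 35.1438  34.6816  11.7596  71.4298  -3.5193 104.2677 -83.3953]
(0.37, -0.406, 0.3, 180, 30, -40) -> [0.009, -0.02, 0.04, -0.01, -0.021, -0.01] rows 1.0
(0.368, -0.406, 0.1145, 180, 30, -40) -> [2.287, 0.013, 4.08, -0.01, -0.021, -0.01] rows 4.0
```

Call:
play_rows:
  plan:
    - [1, 0.5, 0, 0.9, 0, 0, 0]
    - [1, 1.0, 0, 1.8, 0, 0, 0]
    - [1, 1.5, 0, 2.7, 0, 0, 0]
    - [1, 1.8, 0.01, 3.2, 0, 0, 0]
    - [1, 2.05, 0.01, 3.65, 0, 0, 0]
    - [1, 2.2, 0.01, 3.9, 0, 0, 0]
    - [1, 2.28, 0.01, 4.08, 0, 0, 0]
    - [1, 2.28, 0.01, 4.08, 0, 0, 0]
    - [1, 2.28, 0.01, 4.08, 0, 0, 0]
    - [1, 2.28, 0.01, 4.08, 0, 0, 0]
    - [1, 2.28, 0.01, 4.08, 0, 0, 0]
    - [1, 2.28, 0.01, 4.08, 0, 0, 0]

```text
clock: 19.8
tool_pos: [0.368, -0.4056, 0.1153]
tool_rot: [179.9, 30.0, -40.2]
force: [0.2, 0.1, -2.2]
gripper_width: 0.151
grasp_force: 88.6
```

```bash
python3 - <<'E'
from h import *
dl((0,0,10)); o=env.observe(); print(o['tool_pos'],o['tool_rot'],o['joint_positions'],o['qd'])
a,_=cam('scene'); b,_=cam('top')
f=lambda p,u,v:cv2.resize(p[v:v+100,u:u+80],(400,500),interpolation=cv2.INTER_CUBIC)
cv2.imwrite('pics/fin.png',np.hstack([f(a,275,140),f(b,280,180)]))
P,p=cloud('top'); print(proj('top',[gauge()[3],gauge()[2]]))
v,u=np.where((P[...,2]>.09)&(P[...,2]<.16)&(P[...,1]<-.26)&(P[...,1]>-.42)&(P[...,0]>.22)&(P[...,0]<.4))
i=np.argsort(P[v,u,0])[:8]; print([P[v[k],u[k]].round(3) for k in i])
E
```

```text
(0, 0, 10) [-0.125, 0.0, -0.217]
t 19.8 axis [ 0.7592 -0.6447  0.089 ] collar-mouth mm [-157.0926   -2.3939   -1.8143] tip [ 0.2629 -0.3163  0.1186] F [ 0.1771  0.0975 -2.1594] M [-0.4482 -0.5514  0.0106]
[ 0.368  -0.4056  0.1153] [179.9261  29.9636 -40.1708] [ 35.6928  43.0602  10.2229  83.3612  -4.4695  84.0661 -83.4366] [-0.0504  0.2413 -0.0437  0.1736 -0.0232 -0.054  -0.0592]
[[319.1431 246.2185]
 [340.6745 219.4668]]
[]
```

View pics/fin.png

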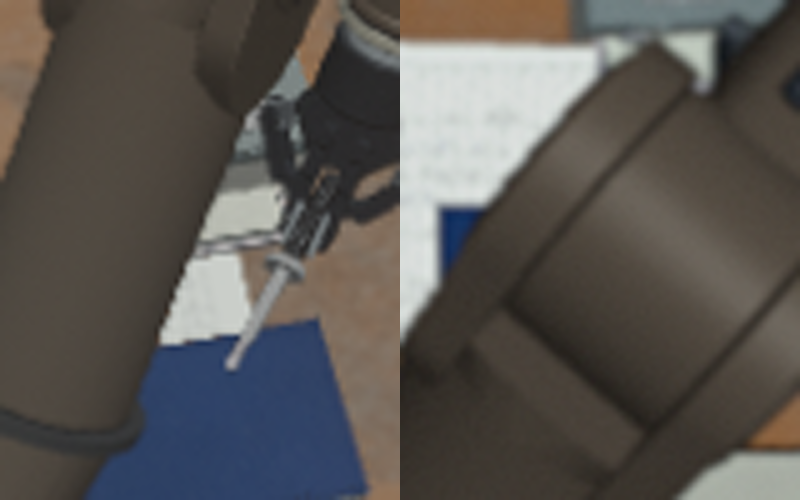

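The gauge is held level over the register, with the collar at about (285,265) and the pin tip at (232,365) in the left crop. I'll compute the tip's position.

```bash
python3 - <<'E'
from h import *
gr,a,c,t=gauge(); o,r=ray('scene',321.0,212.6)
# closest point on gauge axis to the ray
A=np.c_[a,-r]; s=np.linalg.lstsq(A,o-gr,rcond=None)[0]; tip=gr+s[0]*a
print('grip-tip',s[0],'tip',tip,'miss',np.linalg.norm(tip-(o+s[1]*r)), 'offset from register',tip[:2]-[.2804,-.3318])
d=np.r_[np.array([.2804,-.3318])-tip[:2],0]*1000; dl(tuple(d))
E
```

```text
grip-tip -0.12625882393305501 tip [ 0.2793 -0.3302  0.1203] miss 0.0018127862900880127 offset from register [-0.0011  0.0016]
(np.float64(1.0756616216078818), np.float64(-1.612209713383994), np.float64(0.0)) [0.04, 0.013, -0.023]
t 19.9 axis [ 0.7593 -0.6447  0.0886] collar-mouth mm [-157.1817   -2.2989   -2.018 ] tip [ 0.2628 -0.3162  0.1184] F [ 0.3455 -0.2525 -1.695 ] M [-0.4621 -0.5296 -0.0347]
```

The tip is within 2 mm of the register's middle, 120 mm up, and the pin is set at about 22–24 mm. I'll let it settle and hand in.

Call:
play_rows:
  plan:
    - [1, 0, 0, 0, 0, 0, 0]
    - [1, 0, 0, 0, 0, 0, 0]
    - [1, 0, 0, 0, 0, 0, 0]
    - [1, 0, 0, 0, 0, 0, 0]
    - [1, 0, 0, 0, 0, 0, 0]

```text
clock: 20.4
tool_pos: [0.3678, -0.4054, 0.1149]
tool_rot: [179.9, 30.0, -40.2]
force: [0.3, -0.0, -2.4]
gripper_width: 0.151
grasp_force: 88.6
```

```bash
python3 -c "
from workcell import env
print(env.job_done())"
```

```text
the job is handed in; nothing more can be done
None
```

I handed the job in at about 20 s (no verdict came back): the gauge sat seated for over a second at no more than about 17 N, and is now held still and level with the pin's end about 120 mm above the worktop, within about 2 mm of the register's middle by camera.

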